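# Empty the sample cup and seat it in the rotary stage

### The job

Take the metal sample cup out of its parking stand and tip it to about 45 degrees over the black tray so that the steel ball rolls out into the tray, then bring the cup level again. Put the cup's keyed stem into the hub of the rotary stage, turn it until the key drops into the keyway, and push on against the spring until the cup's underside sits fully down on the hub, upright; finish while still gripping the cup and holding it pushed home. The ball must stay in the tray; leave the bottle, the jar and the screwdriver where they are.

Things in the scene. Friction and masses are not known exactly. Their poses are not given: they have to be found in the camera images.
- cup_center (a point): Sample cup, plain aluminium, round body 50 mm in diameter, 31 mm high, with a shallow conical dish (22 degree slope) on top holding the ball; 0.16 to 0.25 kg. This point is on its axis, 15 mm above the flat underside. z: up its axis; +x: towards the key and tab, at the start within 40 degrees of world +x. It stands in the parking stand; fingers may close on the body in any direction that misses the tab.
- tab (a point): Small tab at the top of the cup's body, directly above the key, showing the key's direction from above: 5 mm wide, 6 mm high, sticking out 6 mm beyond the body. This point is its middle, 28 mm from the axis on the cup's +x side, 25 mm above the underside.
- stem_tip (a point): End of the cup's steel stem, on the axis, 55 mm below cup_center; same axes. The stem is 15 mm in diameter, 40 mm long below the underside, tapering over its last 6 mm to 10 mm.
- key_foot (a point): Lower end of the key, a bar on the stem's +x side, 5 mm wide, reaching 12.5 mm from the axis; it runs from the underside of the body down to this end, 22 mm below the underside. The last 18 mm of the stem, below it, is plain and round.
- stand_top (a point): Parking stand: an upright aluminium tube 44 mm in outer diameter, 32 mm in bore, fixed on a 90 x 90 x 10 mm plate. This point is the centre of the tube's top rim, 62 mm above the desk; the cup's underside rests on it, its stem hanging loosely inside.
- ball_center (a point): Centre of the steel ball, 16 mm in diameter, 17 g, at first lying loose in the cup's dish. It rolls out by itself once the cup tilts well past 22 degrees.
- tray_in (a point): Shallow black open tray fixed on the desk, 160 (x) x 180 (y) mm outside, 35 mm high, 4 mm walls. This point is the centre of its inner floor, 4 mm above the desk; x and y along the sides.
- hub_face (a point): Rotary stage's hub: upright round steel boss, 46 mm in diameter. This point is the centre of its top face, 72 mm above the desk; axes along the sides of the stage's square plate (they do not turn with the hub). Bore 18 mm wide; one keyway slot 9 mm wide, reaching 15 mm from the axis, open at the top. Home: the cup's underside on this face, cup_center 15 mm above this point.
- stage_plate (a point): Centre of the top of the rotary stage's plate, 100 x 100 x 18 mm, aluminium, fixed to the desk. The hub on it turns only stiffly (0.35 N m) and stands at an unreported angle: its keyway points within 30 degrees either side of this point's +x. The stem enters the bore 18 mm before the key meets the hub's face; within about 7 degrees of the keyway the key drops in.
- bore_end (a point): Rest position of the spring ejector's top, deep in the hub's bore on its axis, 30 mm below the hub's face. The stem meets it 10 mm before home; it pushes back with 4 N, rising to 8 N at home, and lifts the cup again if it is let go.
- bottle_mid (a point): Middle of a standing white bottle, 48 mm in diameter, 120 mm high, 60 mm above the desk. To be left alone.
- jar_mid (a point): Middle of a standing glass jar, 44 mm in diameter, 50 mm high, 25 mm above the desk. To be left alone.
- screwdriver: Screwdriver lying on the desk, 150 mm long along its x, about 25 mm thick; origin under its middle. To be left alone.
Not all that is in view belongs to the job. What is shaped like the part that bears cup_center but blue is not meant.

How it is judged:
By the outcome, as a careful person would: the job done as asked, in the order asked, and still so for the second after the job is handed in, while the arm keeps its last pose, push and grip.
It also fails if it takes over 72 s, if anything falls off the work surface, if the arm or the gripper's body presses on something with over 40 N, if the wrist force passes 120 N, or if a joint passes its speed limit or range.

### The arm

A 6-joint arm with a two-finger parallel gripper is mounted at the origin on the work surface. World frame = base frame: x ahead of the robot, y to its left, z up, the work surface at z = 0. Lengths are in mm, angles in rad, forces in N, time in s.
With the tool pointing down it reaches from about 275 to 750 mm from the base axis. Payload 10.2 kg.
Tool frame: the origin (TCP) lies midway between the tips of the shut fingers; the grasp point (between the pads) lies 19 mm behind it; z points along the fingers, y is the line along which they close (so a half turn about z gives the same grasp; the last joint's range is limited). The gripper opens to 85 mm and grips with 20 to 120 N. Pads are 22 mm wide; open, the fingers measure 114 mm over their backs; the gripper's body (76 mm by 85 mm) begins 54 mm behind the grasp point. The pads swing forward as they close: fully open they stand 13 mm farther back than shut.
Start: joints at [0.989, 0.313, 1.498, -0, 1.331, -0.223], TCP at [184.367, 491.569, 231.294] pointing down, gripper open.
Joint ranges: [-2.94, 2.94], [-0.97, 2.17], [0.19, 2.56], [-1.23, 4.37], [0.02, 3.11], [-2.88, 2.88]. Speed limits (rad/s): [2.39, 2.39, 3.01, 3.14, 3.14, 3.14].

### API

Orientations are given as a unit quaternion [w, x, y, z].
In Python, from rig import ctrl gives the robot as it stands.
- The arm moves only by the tool send_rows, never from a script. Its argument "targets" is a list of rows, each an object with "offset": the shift along the world's x, y, z in cm, a list of three; "spin": the turn about the world's z in rad. A call has 1 to 8 rows; each row is the pose to reach, as a shift and turn from the pose commanded when the call began; what a row does not reach only later rows make up. A row lasts 1/12 s, in which the tool goes at most 41.7 mm and 7.16 degrees, less where a joint would pass 70% of its speed; a pose out of reach is approached as far as the arm can. A call with a gripper value outside its range is refused whole. "grip" is the opening, from 0 (shut) to 1 (fully open), set as the call begins (left out, the last holds). The fingers move at their own pace and stop on an object; "squeeze" is the grip in N (left out, the last holds). Time passes only in rows, so rows that repeat a pose let the fingers close. It gives the time, the measured TCP pose, the force, the opening and the grip force at its end, in the units of the state.
- ctrl.sense(): the state, without advancing time (a new reading comes with each control period).
- ctrl.capture(name): name is "scene" or "top" or "wrist"; returns (picture, depth): 480x640x3 uint8, red, green, blue; 480x640 float32, mm along the optical axis (not along the pixel's ray), 0 where there is no reading.
- ctrl.calibration(name): a dict with "fx", "fy", "cx", "cy" (pixels), "k1" (the pictures are not rectified: a ray, as slopes to the right and down, at radius r is drawn at 1 + k1 r^2 times it, then the intrinsics apply), "view" (4x4, takes a point from world to camera coordinates); the wrist camera has in their place "mount" (4x4, takes a point from camera to tool coordinates, whose origin is the TCP and whose axes are the flange's). Camera axes: x right, y down, z forward; pixel columns grow to the right and rows downward; lengths in mm; the calibration is good to about 2 mm. A picture is of the moment at which its call begins: read the wrist's pose just before it. calibration takes no time and is no camera call.
- ctrl.finish_job(): hands the job in; it is judged then, once.
Trained networks look in the newest picture that a camera, given by its name, has taken for a name from the list of things; names that differ only in an ending like _2 or _b are one class to them, and where a whole thing is asked for, a point or a joint stands for the part that bears it (a point fixed in the world has none). Each returns a list of dicts, best first, with "conf" (0 to 1); they miss things now and then, are a little off and sometimes report something else, mostly with a low value. They report only what shows in the picture. A call takes as long as a camera call. They do not tell look-alikes from the thing itself.
- ctrl.search_frame(camera, query): "box" ([left, top, right, bottom] in pixels, round what is visible of it).
- ctrl.place_of(camera, query): "uv" ([column, row] in pixels: a listed point, or the origin of a listed thing).
The state is a dict: "time_s": time; "joints": joint angles; "dq": joint speeds; "tau": joint torques, N m; "eef_pos": TCP position; "ee_rot": TCP orientation; "force": force on the tool from outside, world axes, zero at the start; "wrist_torque": the same for the moment, N m; "grip_width": opening from 0.0 (shut) to 1.0 (fully open); "grip_force": force on a finger pad.
Only numpy, scipy, OpenCV 4.12 (cv2) and the standard library are available. Lean on these libraries where they do the work, as an engineer would, in place of code of your own. Each camera call takes 0.05 s, during which the arm holds its last target. There are 200 camera calls.

## Working session

There is one attempt and no reset: what is moved stays moved. The work goes in short steps, Python scripts to look and compute and a tool call to move; the robot and the scene stay as the last step left them, time stands still between calls to the robot, and variables do not carry over. Pictures are saved under pics/ and viewed, at most 10 in all, crops included, and the job is handed in when it is done.

Besides the shell and the picture viewer there is one more tool, called after "Call:" by a JSON object that holds its "op" and its "data", one argument or row to a line. send_rows: Moves the arm, as the interface text tells. Its arguments: {"type":"object","properties":{"targets":{"type":"array"},"grip":{"type":"number"},"squeeze":{"type":"number"}},"required":["targets"]}

```bash
ls; mkdir -p pics
cat > h.py <<'E'
import numpy as np, cv2
from scipy.spatial.transform import Rotation as R
from rig import ctrl
def pose():
    s=ctrl.sense(); T=np.eye(4); q=s["ee_rot"]; T[:3,:3]=R.from_quat([q[1],q[2],q[3],q[0]]).as_matrix(); T[:3,3]=s["eef_pos"]; return T
def c2w(cam,T=None):
    c=ctrl.calibration(cam)
    return np.linalg.inv(np.array(c["view"])) if "view" in c else T@np.array(c["mount"])
def rays(cam,uv):
    c=ctrl.calibration(cam); K=np.array([[c["fx"],0,c["cx"]],[0,c["fy"],c["cy"]],[0,0,1.]])
    p=cv2.undistortPoints(np.array(uv,float).reshape(-1,1,2),K,np.array([c["k1"],0,0,0,0.]))[:,0]
    return np.c_[p,np.ones(len(p))]
def at_z(cam,uv,z,T=None):   # pixel -> world on the plane of height z
    M=c2w(cam,T); d=rays(cam,uv)@M[:3,:3].T; o=M[:3,3]
    return o+d*((z-o[2])/d[:,2])[:,None]
def at_depth(cam,uv,dep,T=None):
    M=c2w(cam,T); return (rays(cam,uv)*np.asarray(dep).reshape(-1,1))@M[:3,:3].T+M[:3,3]
def project(cam,P,T=None):
    c=ctrl.calibration(cam); p=(np.atleast_2d(P)-c2w(cam,T)[:3,3])@c2w(cam,T)[:3,:3]
    s=p[:,:2]/p[:,2:]; s=s*(1+c["k1"]*(s**2).sum(1,keepdims=True)); return s*[c["fx"],c["fy"]]+[c["cx"],c["cy"]]
def save(n,im): cv2.imwrite("pics/"+n,cv2.cvtColor(im,cv2.COLOR_RGB2BGR))
E
python3 - <<'E'
from h import *
Z=dict(cup_center=77,tab=87,stand_top=62,ball_center=97,tray_in=4,hub_face=72,stage_plate=18,bottle_mid=60,jar_mid=25,screwdriver=0)
ims=[]
for cam in ("top","scene"):
    im,d=ctrl.capture(cam); np.savez(cam,im=im,d=d); save(cam+"1.png",im)
    print(cam)
    for q,z in Z.items():
        for r in ctrl.place_of(cam,q)[:3]:
            print(q,round(r["conf"],2),np.round(r["uv"]),np.round(at_z(cam,[r["uv"]],z)[0]))
print(ctrl.sense())
E
```

```text
pics
top
cup_center 0.94 [152. 341.] [376. 266.  77.]
cup_center 0.89 [154. 204.] [610. 292.  77.]
tab 0.91 [162. 355.] [355. 243.  87.]
tab 0.78 [136. 209.] [597. 317.  87.]
ball_center 0.43 [159. 263.] [502. 263.  97.]
tray_in 0.89 [334. 286.] [488. -34.   4.]
hub_face 0.84 [500. 289.] [ 486. -313.   72.]
stage_plate 0.84 [492. 287.] [ 495. -322.   18.]
bottle_mid 0.74 [210. 162.] [700. 205.  60.]
jar_mid 0.82 [420. 174.] [ 706. -192.   25.]
screwdriver 0.97 [325. 158.] [742.  -7.   0.]
screwdriver 0.75 [500. 286.] [ 500. -344.    0.]
screwdriver 0.56 [160. 262.] [519. 297.   0.]
scene
cup_center 0.87 [386. 182.] [499. 256.  77.]
cup_center 0.78 [340. 173.] [404. 228.  77.]
cup_center 0.55 [450. 201.] [632. 274.  77.]
tab 0.96 [331. 165.] [380. 228.  87.]
tab 0.85 [396. 182.] [525. 253.  87.]
tab 0.61 [448. 189.] [615. 296.  87.]
ball_center 0.53 [388. 175.] [505. 252.  97.]
ball_center 0.49 [282. 283.] [ 568. -117.   97.]
tray_in 0.66 [284. 281.] [490. -34.   4.]
hub_face 0.77 [140. 346.] [ 492. -314.   72.]
stage_plate 0.92 [151. 371.] [ 492. -310.   18.]
bottle_mid 0.86 [466. 237.] [701. 213.  60.]
bottle_mid 0.4 [147. 375.] [ 529. -332.   60.]
jar_mid 0.72 [327. 395.] [ 709. -185.   25.]
screwdriver 0.67 [413. 340.] [734.  -6.   0.]
{'time_s': 1.1, 'joints': array([ 9.88586743e-01,  3.12887800e-01,  1.49771310e+00,  3.36498406e-06,
        1.33098347e+00, -2.23398541e-01]), 'dq': array([-0.00086728,  0.00014149, -0.00128911,  0.00149324,  0.00033846,
        0.00070019]), 'tau': array([-1.84049873e-03, -4.12171733e+01, -2.59890246e+01, -2.99101121e-04,
        7.35268732e-04,  8.59203823e-06]), 'eef_pos': array([184.3722592 , 491.56582532, 231.29548638]), 'ee_rot': array([1.21851165e-07, 1.78445061e-01, 9.83949877e-01, 4.45521904e-06]), 'force': array([-0.05736784,  0.16544587,  0.18646201]), 'wrist_torque': array([-0.0260186 , -0.05826187, -0.00968151]), 'grip_force': 0.0, 'grip_width': 0.9991315338132619}
```

View pics/top1.png

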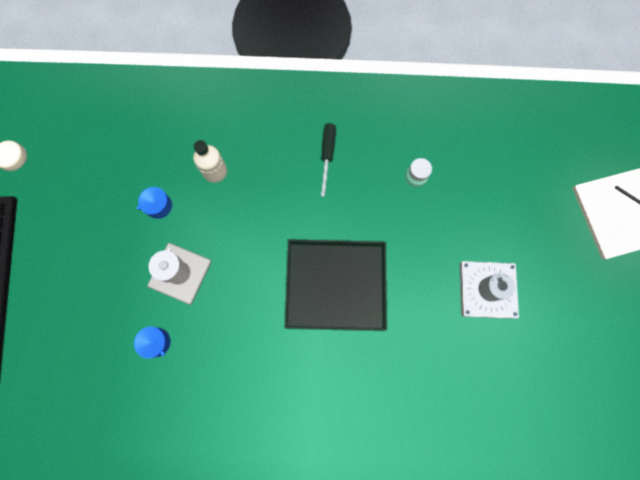

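View pics/scene1.png

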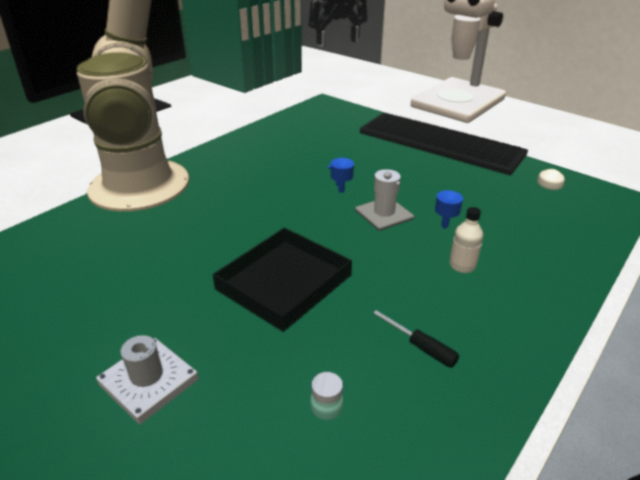

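Candidates for the cup: blue ones at top (152,341) and (154,204), which are look-alikes, and the aluminium one with the ball on the stand at top (163,265) / scene (386,182). I choose the aluminium one and will check it in the wrist view.

Call:
{"op": "send_rows", "data": {
  "targets": [
    {"offset":[4,-3,0],"spin":0.1},
    {"offset":[8,-6,0],"spin":0.2},
    {"offset":[12,-9,0],"spin":0.3},
    {"offset":[16,-12,0],"spin":0.36},
    {"offset":[20,-15,0],"spin":0.36},
    {"offset":[24,-18,0],"spin":0.36},
    {"offset":[28,-22,0],"spin":0.36},
    {"offset":[30,-23.5,0],"spin":0.36}
  ],
  "grip": 1
}}

```text
time_s: 1.77
eef_pos: [448.8, 285.8, 231.4]
ee_rot: [0.0, -0.001, 1.0, 0.0]
force: [0.0, 1.2, 0.1]
grip_width: 1.0
grip_force: 0.0
```

```bash
cat > look.py <<'E'
import sys
from h import *
# usage: look.py outname query:z ...
T=pose(); im,d=ctrl.capture("wrist"); np.savez("wrist",im=im,d=d,T=T); save(sys.argv[1],im)
print("tcp",T[:3,3].round(1),"closing dir deg",np.degrees(np.arctan2(T[1,1],T[0,1])).round(1))
for a in sys.argv[2:]:
    q,z=a.split(":")
    for r in ctrl.place_of("wrist",q)[:3]:
        u=r["uv"]; dd=d[int(np.clip(u[1],0,479)),int(np.clip(u[0],0,639))]
        print(q,round(r["conf"],2),np.round(u),at_z("wrist",[u],float(z),T)[0].round(1),"depth z",at_depth("wrist",[u],dd,T)[0].round(1))
E
python3 look.py w1.png cup_center:77 tab:87 ball_center:97 stand_top:62; python3 -c "
from h import *;print(np.round(ctrl.calibration('wrist')['mount'],2))"
```

```text
tcp [448.8 285.8 231.4] closing dir deg 90.1
cup_center 0.79 [283. 282.] [499.9 257.1  77. ] depth z [492.2 258.8  95. ]
cup_center 0.67 [328. 384.] [601.7 296.   77. ] depth z [610.7 296.4  65.3]
cup_center 0.58 [299. 125.] [373.2 272.1  77. ] depth z [373.2 271.5  64.5]
tab 0.95 [279. 319.] [529.3 253.9  87. ] depth z [526.9 254.4  91.3]
tab 0.66 [356. 379.] [589.1 320.8  87. ] depth z [603.3 323.1  68.2]
tab 0.6 [272.  97.] [354.2 253.9  87. ] depth z [348.6 244.1   0.6]
ball_center 0.71 [282. 288.] [496.4 258.1  97. ] depth z [495.2 258.4  99.7]
[[  -0.     -0.96   -0.3    75.94]
 [   1.      0.     -0.      0.61]
 [   0.     -0.3     0.96 -142.66]
 [   0.      0.      0.      1.  ]]
```

View pics/w1.png

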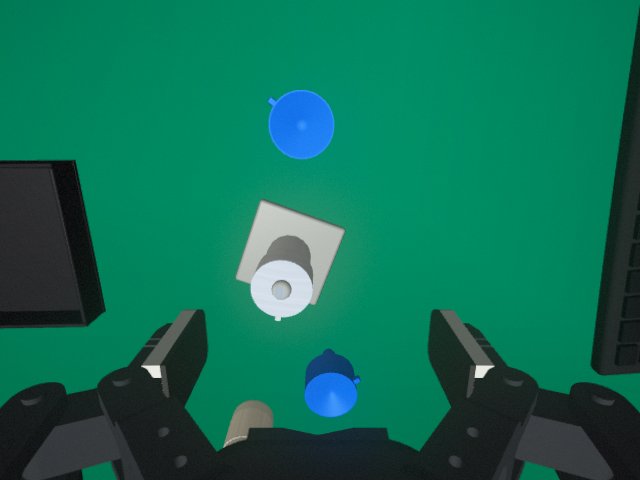

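The wrist picture shows the aluminium cup with its ball at (282,288) and the tab pointing down in the image at (278,319), roughly world +x. The blue look-alikes are at (301,124) and (331,390), so the choice is confirmed.

```bash
cat > cupfit.py <<'E'
from h import *
f=np.load("wrist.npz"); d=f["d"];T=f["T"]
v,u=np.mgrid[200:400,200:400]; uv=np.c_[u.ravel(),v.ravel()]; P=at_depth("wrist",uv,d[200:400,200:400].ravel(),T)
m=(P[:,2]>80)&(P[:,2]<108)&(np.hypot(P[:,0]-499,P[:,1]-257)<45); Q=P[m]
body=Q[Q[:,2]>88]
(c,r)=cv2.minEnclosingCircle(body[:,:2].astype(np.float32)); print(m.sum(),c,r,np.percentile(Q[:,2],[1,50,99]))
r0=np.hypot(*(Q[:,:2]-np.median(body[:,:2],0)).T); print(np.median(body[:,:2],0),body[:,:2].min(0),body[:,:2].max(0))
# image: ellipse of bright blob
im=f["im"].astype(int); g=(im.min(2)>150)&(im.max(2)-im.min(2)<40); g=g.astype(np.uint8)
g[:250]=0; n,l,s,ce=cv2.connectedComponentsWithStats(g); k=l[270,270]; print(k,s[k],ce[k])
b=(l==k).astype(np.uint8); b=cv2.morphologyEx(b,cv2.MORPH_OPEN,np.ones((15,15)))
cn=max(cv2.findContours(b,0,1)[0],key=cv2.contourArea); e=cv2.fitEllipse(cn); print(e, at_z("wrist",[e[0]],93,T))
E
python3 cupfit.py
```

```text
3101 (501.7601013183594, 256.2799377441406) 27.848384857177734 [ 81.41418145  91.72096106 101.75831879]
[498.16923164 256.93290288] [474.05463863 232.42203895] [529.56241331 281.74310591]
1 [ 236  250  100   71 4071] [283.52665193 281.35863424]
((278.7105407714844, 286.4210205078125), (53.27867126464844, 76.92544555664062), 113.464599609375) [[497.13067769 254.93478177  93.        ]]
```

Call:
{"op": "send_rows", "data": {
  "targets": [
    {"offset":[0,0,0]}
  ]
}}

```text
invalid input
```

Call:
{"op": "send_rows", "data": {
  "targets": [
    {"offset":[0,0,0],"spin":0},
    {"offset":[0,0,0],"spin":0}
  ]
}}

```text
time_s: 2.18
eef_pos: [446.7, 288.3, 231.5]
ee_rot: [0.0, -0.001, 1.0, 0.0]
force: [-0.6, -0.1, -0.3]
grip_width: 1.0
grip_force: 0.0
```

Call:
{"op": "send_rows", "data": {
  "targets": [
    {"offset":[2.6,-1.6,-1],"spin":0},
    {"offset":[5.2,-3.1,-3],"spin":0},
    {"offset":[5.2,-3.1,-6],"spin":0},
    {"offset":[5.2,-3.1,-9],"spin":0},
    {"offset":[5.2,-3.1,-12],"spin":0},
    {"offset":[5.2,-3.1,-15],"spin":0},
    {"offset":[5.2,-3.1,-17.8],"spin":0},
    {"offset":[5.2,-3.1,-17.8],"spin":0}
  ]
}}

```text
time_s: 2.85
eef_pos: [496.2, 256.4, 48.6]
ee_rot: [-0.004, -0.001, 1.0, -0.001]
force: [-0.5, -0.4, -0.4]
grip_width: 1.002
grip_force: 0.0
```

Call:
{"op": "send_rows", "data": {
  "targets": [
    {"offset":[0,0,0],"spin":0},
    {"offset":[0,0,0],"spin":0},
    {"offset":[0,0,0],"spin":0},
    {"offset":[0,0,0],"spin":0},
    {"offset":[0,0,0],"spin":0},
    {"offset":[0,0,0],"spin":0},
    {"offset":[0,0,0],"spin":0},
    {"offset":[0,0,0],"spin":0}
  ],
  "grip": 0,
  "squeeze": 30
}}

```text
time_s: 3.52
eef_pos: [500.4, 257.0, 55.5]
ee_rot: [0.002, -0.001, 1.0, 0.001]
force: [-1.3, 0.3, 6.0]
grip_width: 0.577
grip_force: 30.5
```

```bash
python3 look.py w2.png cup_center:77 tab:87 ball_center:97
```

```text
tcp [500.4 257.   55.5] closing dir deg 90.1
cup_center 0.79 [316. 340.] [499.3 257.   77. ] depth z [494.4 257.1  84.9]
cup_center 0.59 [304. 423.] [535.7 252.1  77. ] depth z [521.6 252.8  92.3]
tab 0.92 [308. 427.] [528.2 253.9  87. ] depth z [522.4 254.1  93.2]
ball_center 0.77 [315. 370.] [497.4 256.8  97. ] depth z [494.7 256.8 100.8]
```

View pics/w2.png

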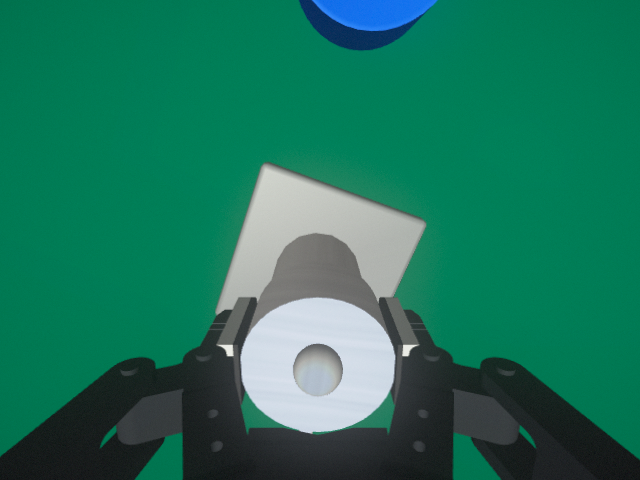

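The wrist view shows the cup held squarely between the pads, the ball at (315,370) in the dish and the tab at (308,427), at about -6° from world +x.

Call:
{"op": "send_rows", "data": {
  "targets": [
    {"offset":[0,0,1],"spin":0},
    {"offset":[0,0,2.5],"spin":0},
    {"offset":[0,0,4],"spin":0},
    {"offset":[0,0,6],"spin":0},
    {"offset":[0,0,8],"spin":0},
    {"offset":[0,0,8],"spin":0}
  ]
}}

```text
time_s: 4.22
eef_pos: [501.3, 257.0, 138.2]
ee_rot: [0.004, -0.001, 1.0, 0.001]
force: [1.3, 0.9, -1.5]
grip_width: 0.574
grip_force: 32.0
```

Run:
```python
from h import *
f=np.load("top.npz"); im=f["im"].astype(int)
g=(im.max(2)<60).astype(np.uint8); g[:220]=0;g[350:]=0;g[:,:270]=0;g[:,400:]=0
n,l,s,c=cv2.connectedComponentsWithStats(g); k=1+s[1:,4].argmax(); print(s[k],c[k])
cn=max(cv2.findContours((l==k).astype(np.uint8),0,1)[0],key=cv2.contourArea)
ap=cv2.boxPoints(cv2.minAreaRect(cn)); print(ap); P=at_z("top",ap,35); print(P.round(1),P.mean(0))
v,u=np.mgrid[220:350,240:560]
P=at_depth("top",np.c_[u.ravel(),v.ravel()],f["d"][220:350,240:560].ravel())
for lo,hi,x0,x1,y0,y1 in((25,45,380,600,-150,80),(66,78,440,540,-360,-270)):
    m=(P[:,2]>lo)&(P[:,2]<hi)&(P[:,0]>x0)&(P[:,0]<x1)&(P[:,1]>y0)&(P[:,1]<y1); Q=P[m]; print(m.sum(),Q.min(0),Q.max(0),np.median(Q,0))
s=ctrl.sense();print(s["eef_pos"],s["force"],s["grip_width"],s["joints"])
```

```text
[288 241  97  87 686] [346.44314869 259.90087464]
[[286.25983 324.3854 ]
 [288.53284 240.28468]
 [386.27228 242.9263 ]
 [383.99927 327.02704]]
[[ 413.    49.7   35. ]
 [ 563.8   53.9   35. ]
 [ 566.1 -124.7   35. ]
 [ 415.1 -121.3   35. ]] [489.49283333 -35.61588919  35.        ]
1032 [ 406.69119119 -125.20180644   25.03707148] [569.50409883  56.91682471  38.78269042] [491.99907973 -39.28226364  34.05921136]
500 [ 467.92657159 -339.97905316   66.19873149] [ 512.73077549 -294.25331329   75.28119949] [ 489.20773447 -317.19545499   71.58244489]
[501.27994456 257.04572904 138.2208886 ] [ 1.2779334   0.8974516  -1.45525067] 0.574477485843693 [ 2.65902244e-01  4.78250252e-01  1.51182004e+00 -6.12672770e-05
  1.14360105e+00 -1.30625177e+00]
```

Call:
{"op": "send_rows", "data": {
  "targets": [
    {"offset":[0.2,-0.4,0],"spin":0},
    {"offset":[0.5,-1.2,0],"spin":0},
    {"offset":[1,-2.4,0],"spin":0},
    {"offset":[1.5,-3.8,0],"spin":0},
    {"offset":[2.1,-5.2,0],"spin":0},
    {"offset":[2.7,-6.6,0],"spin":0},
    {"offset":[3.3,-8.0,0],"spin":0},
    {"offset":[3.9,-9.4,0],"spin":0}
  ]
}}

```text
time_s: 4.88
eef_pos: [538.6, 160.4, 132.2]
ee_rot: [-0.001, -0.0, 1.0, -0.0]
force: [0.7, 0.6, -2.0]
grip_width: 0.575
grip_force: 32.0
```

Call:
{"op": "send_rows", "data": {
  "targets": [
    {"offset":[0.6,-1.4,0],"spin":0},
    {"offset":[1.2,-2.8,0],"spin":0},
    {"offset":[1.8,-4.2,0],"spin":0},
    {"offset":[2.4,-5.6,0],"spin":0},
    {"offset":[3.0,-7,0],"spin":0},
    {"offset":[3.6,-8.4,0],"spin":0},
    {"offset":[4.2,-9.8,0],"spin":0},
    {"offset":[4.8,-11.2,0],"spin":0}
  ]
}}

```text
time_s: 5.55
eef_pos: [587.0, 49.0, 133.1]
ee_rot: [-0.0, -0.001, 1.0, 0.0]
force: [0.0, 0.5, -1.6]
grip_width: 0.571
grip_force: 32.0
```

Call:
{"op": "send_rows", "data": {
  "targets": [
    {"offset":[0.6,-1.4,0],"spin":0},
    {"offset":[1.2,-2.8,0],"spin":0},
    {"offset":[1.8,-4.2,0],"spin":0},
    {"offset":[2.4,-5.5,0],"spin":0},
    {"offset":[2.8,-6.7,0],"spin":0},
    {"offset":[3.2,-7.7,0],"spin":0},
    {"offset":[3.4,-8.4,0],"spin":0},
    {"offset":[3.4,-8.6,0],"spin":0}
  ]
}}

```text
time_s: 6.22
eef_pos: [620.8, -36.7, 133.1]
ee_rot: [-0.0, -0.0, 1.0, -0.0]
force: [-0.6, 0.8, -1.7]
grip_width: 0.574
grip_force: 32.0
```

Call:
{"op": "send_rows", "data": {
  "targets": [
    {"offset":[-0.5,0,-0.6],"spin":0},
    {"offset":[-1.2,0,-1.8],"spin":0},
    {"offset":[-2,0,-3.2],"spin":0},
    {"offset":[-2.6,0,-4.8],"spin":0},
    {"offset":[-3,0,-6.4],"spin":0},
    {"offset":[-3,0,-7.8],"spin":0},
    {"offset":[-3,0,-8.8],"spin":0},
    {"offset":[-3,0,-9.2],"spin":0}
  ]
}}

```text
time_s: 6.88
eef_pos: [589.5, -34.8, 39.7]
ee_rot: [-0.001, -0.001, 1.0, 0.0]
force: [0.3, -0.1, -0.7]
grip_width: 0.576
grip_force: 32.0
```

Call:
{"op": "send_rows", "data": {
  "targets": [
    {"offset":[-0.4,0,0],"spin":0},
    {"offset":[-0.8,0,0],"spin":0},
    {"offset":[-1.2,0,0],"spin":0},
    {"offset":[-1.6,0,0],"spin":0},
    {"offset":[-2.0,0,0],"spin":0},
    {"offset":[-2.4,0,0],"spin":0},
    {"offset":[-2.4,0,0],"spin":0}
  ],
  "squeeze": 25
}}

```text
time_s: 7.47
eef_pos: [568.2, -35.7, 43.0]
ee_rot: [0.003, -0.0, 1.0, -0.0]
force: [7.4, 1.5, -1.1]
grip_width: 0.576
grip_force: 32.0
```

```bash
python3 look.py w3.png cup_center:65 tab:75 ball_center:80
python3 - <<'E'
from h import *
im,d=ctrl.capture("scene"); save("s3.png",im)
w=cv2.imread("pics/w3.png")[:, :]; s=cv2.imread("pics/s3.png")[160:400,150:470]
cv2.imwrite("pics/c3.png",np.hstack([cv2.resize(w,(400,300)),cv2.resize(s,(400,300))]))
E
```

```text
tcp [568.2 -35.7  43. ] closing dir deg 90.0
tab 0.92 [304. 434.] [598.8 -39.9  75. ] depth z [557.8 -38.  117. ]
ball_center 0.58 [314. 349.] [560.3 -36.1  80. ] depth z [554.9 -36.   88.2]
```

View pics/c3.png

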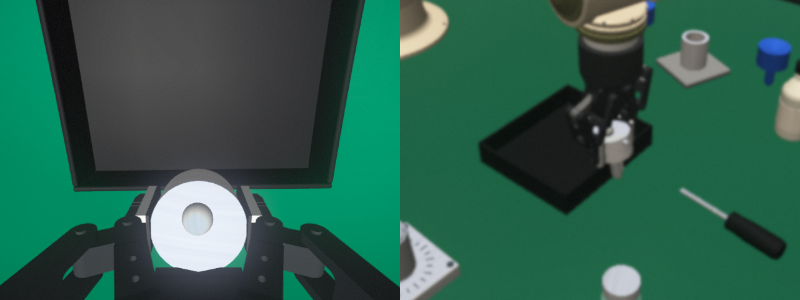

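The wrist half shows the ball still in the dish and the stem against the tray wall, with the cup beginning to lean inwards. The scene half shows the cup at the tray's +x wall. I keep pushing.

Call:
{"op": "send_rows", "data": {
  "targets": [
    {"offset":[-0.4,0,0],"spin":0},
    {"offset":[-0.8,0,0],"spin":0},
    {"offset":[-1.2,0,0],"spin":0},
    {"offset":[-1.6,0,0],"spin":0},
    {"offset":[-1.9,0,0],"spin":0},
    {"offset":[-1.9,0,0],"spin":0},
    {"offset":[-1.9,0,0],"spin":0}
  ]
}}

```text
time_s: 8.3
eef_pos: [548.6, -35.9, 42.7]
ee_rot: [0.002, -0.001, 1.0, -0.001]
force: [3.4, -0.2, 4.1]
grip_width: 0.572
grip_force: 29.1
```

```bash
python3 look.py w4.png ball_center:12
python3 - <<'E'
from h import *
im,d=ctrl.capture("scene"); save("s4.png",im)
w=cv2.imread("pics/w4.png")[:, :]; s=cv2.imread("pics/s4.png")[200:350,200:400]
cv2.imwrite("pics/c4.png",np.hstack([cv2.resize(w,(400,300)),cv2.resize(s,(400,300))]))
E
```

```text
tcp [548.6 -35.9  42.7] closing dir deg 90.1
ball_center 0.68 [308. 197.] [504.5 -40.2  12. ] depth z [501.6 -39.7  27.6]
```

View pics/c4.png

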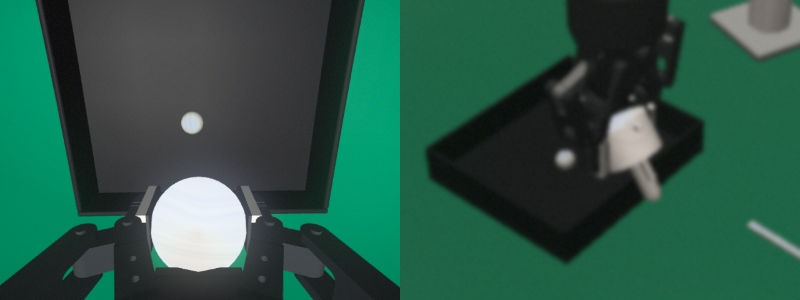

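The ball has left the cup and is above the tray floor at wrist (308,197), and the cup leans clearly. I'll measure the tilt from the dish depth.

```bash
cat > tilt.py <<'E'
from h import *
import sys
if len(sys.argv)<2:
    T=pose(); im,d=ctrl.capture("wrist"); np.savez("wrist",im=im,d=d,T=T)
f=np.load("wrist.npz"); d=f["d"];T=f["T"];im=f["im"].astype(int)
g=((im.min(2)>135)).astype(np.uint8)
g=cv2.morphologyEx(g,cv2.MORPH_OPEN,np.ones((21,21)))
n,l,s,c=cv2.connectedComponentsWithStats(g); k=1+s[1:,4].argmax(); print("box",s[k])
v,u=np.nonzero(cv2.erode((l==k).astype(np.uint8),np.ones((5,5)))); P=at_depth("wrist",np.c_[u,v],d[v,u],T); P=P[d[v,u]>0]
from scipy.optimize import least_squares
# cone: h = a+22deg slope*r about axis n through p
sl=np.tan(np.radians(22))
def res(p,full=False):
    ax=np.array([np.sin(p[0]),np.sin(p[1]),0]);ax[2]=np.sqrt(max(1e-6,1-ax@ax))
    q=P-p[2:5]; h=q@ax; r=np.linalg.norm(q-h[:,None]*ax,axis=1); return h-sl*r
m=P.mean(0); best=min((least_squares(res,[a,0,*m],loss="soft_l1") for a in (-.8,-.3,0)),key=lambda r:r.cost)
p=best.x; ax=np.array([np.sin(p[0]),np.sin(p[1])]); print("lean deg x,y",np.degrees(p[:2]).round(1),"apex",p[2:].round(1),"rms",np.sqrt(np.mean(res(p)**2)).round(2),"tcp",T[:3,3].round(1))
E
python3 tilt.py; python3 -c "
from h import *
print(ctrl.sense()['time_s']);[print(r['conf'],r['uv'],at_z('wrist',[r['uv']],12,pose())) for r in ctrl.place_of('wrist','ball_center')]"
```

```text
box [  242   283   152   150 18710]
lean deg x,y [-35.1  -0. ] apex [550.5 -35.4  70. ] rms 0.7 tcp [548.5 -35.8  42.3]
8.5
0.59 [303.0, 162.0] [[488.60956923 -41.98660622  12.        ]]
```

Call:
{"op": "send_rows", "data": {
  "targets": [
    {"offset":[-0.4,0,0],"spin":0},
    {"offset":[-0.8,0,0],"spin":0},
    {"offset":[-0.9,0,0],"spin":0},
    {"offset":[-0.9,0,0],"spin":0},
    {"offset":[-0.9,0,0],"spin":0}
  ]
}}

```text
time_s: 8.97
eef_pos: [538.4, -35.5, 41.4]
ee_rot: [-0.0, -0.001, 1.0, 0.0]
force: [1.6, -0.1, 1.5]
grip_width: 0.575
grip_force: 25.9
```

```bash
python3 tilt.py; python3 -c "
from h import *
[print(r['conf'],r['uv'],at_z('wrist',[r['uv']],12,pose())) for r in ctrl.place_of('wrist','ball_center')]"
```

```text
box [  243   284   150   149 18338]
lean deg x,y [-46.4   0.1] apex [541.1 -35.1  68.7] rms 0.68 tcp [538.4 -35.5  41.4]
0.56 [304.0, 175.8] [[484.41271912 -41.23056938  12.        ]]
```

Call:
{"op": "send_rows", "data": {
  "targets": [
    {"offset":[0.5,0,2],"spin":0},
    {"offset":[0.5,0,5],"spin":0},
    {"offset":[0,0,8],"spin":0},
    {"offset":[-3,0,8],"spin":0},
    {"offset":[-6,0,8],"spin":0},
    {"offset":[-9,0,8],"spin":0},
    {"offset":[-12,0,8],"spin":0},
    {"offset":[-15,0,8],"spin":0}
  ],
  "squeeze": 50
}}

```text
time_s: 9.73
eef_pos: [386.1, -34.9, 120.5]
ee_rot: [-0.001, -0.001, 1.0, 0.0]
force: [0.3, -0.3, -1.6]
grip_width: 0.568
grip_force: 52.2
```

Call:
{"op": "send_rows", "data": {
  "targets": [
    {"offset":[-3,0,0],"spin":0},
    {"offset":[-4.6,0,0],"spin":0},
    {"offset":[-4.8,0,-2],"spin":0},
    {"offset":[-4.8,0,-5],"spin":0},
    {"offset":[-4.8,0,-7],"spin":0},
    {"offset":[-4.8,0,-8],"spin":0},
    {"offset":[-4.8,0,-8],"spin":0}
  ]
}}

```text
time_s: 10.32
eef_pos: [338.5, -34.7, 39.4]
ee_rot: [-0.003, -0.001, 1.0, 0.001]
force: [-0.2, 1.0, -1.0]
grip_width: 0.571
grip_force: 52.2
```

Call:
{"op": "send_rows", "data": {
  "targets": [
    {"offset":[1.2,0,0],"spin":0},
    {"offset":[2.2,0,0],"spin":0},
    {"offset":[2.9,0,0.1],"spin":0},
    {"offset":[3.5,0,0.3],"spin":0},
    {"offset":[4.1,0,0.6],"spin":0},
    {"offset":[4.7,0,0.8],"spin":0},
    {"offset":[5.3,0,1.0],"spin":0},
    {"offset":[5.7,0,1.2],"spin":0}
  ],
  "squeeze": 25
}}

```text
time_s: 10.98
eef_pos: [394.7, -34.4, 52.8]
ee_rot: [-0.004, -0.001, 1.0, 0.001]
force: [-7.2, -0.2, -7.0]
grip_width: 0.564
grip_force: 62.5
```

```bash
python3 tilt.py
```

```text
box [  242   288   152   145 17978]
lean deg x,y [-7.3 -0.1] apex [393.  -34.   81.2] rms 0.64 tcp [394.7 -34.4  52.8]
```

Call:
{"op": "send_rows", "data": {
  "targets": [
    {"offset":[0.2,0,0],"spin":0},
    {"offset":[0.4,0,0],"spin":0},
    {"offset":[0.5,0,0],"spin":0},
    {"offset":[0.5,0,0],"spin":0},
    {"offset":[0.5,0,0],"spin":0}
  ]
}}

```text
time_s: 11.45
eef_pos: [399.2, -34.5, 53.0]
ee_rot: [-0.004, -0.001, 1.0, 0.001]
force: [-11.7, 0.9, 3.9]
grip_width: 0.571
grip_force: 63.8
```

```bash
python3 tilt.py
```

```text
box [  242   290   152   142 17426]
lean deg x,y [-3.2 -0. ] apex [397.4 -34.1  81.6] rms 0.63 tcp [399.2 -34.5  53. ]
```

Call:
{"op": "send_rows", "data": {
  "targets": [
    {"offset":[0.2,0,0],"spin":0},
    {"offset":[0.3,0,0],"spin":0},
    {"offset":[0.3,0,0],"spin":0}
  ]
}}

```text
time_s: 11.75
eef_pos: [402.5, -34.4, 53.0]
ee_rot: [-0.004, -0.001, 1.0, 0.001]
force: [-10.2, -0.1, 0.7]
grip_width: 0.567
grip_force: 63.9
```

Call:
{"op": "send_rows", "data": {
  "targets": [
    {"offset":[-1,0,0],"spin":0},
    {"offset":[-2,0,3],"spin":0},
    {"offset":[-2,0,6],"spin":0},
    {"offset":[-2,0,9],"spin":0},
    {"offset":[-2,0,12],"spin":0},
    {"offset":[-2,0,12],"spin":0}
  ],
  "squeeze": 60
}}

```text
time_s: 12.25
eef_pos: [387.2, -36.1, 178.6]
ee_rot: [0.004, -0.001, 1.0, -0.002]
force: [0.7, -0.5, -1.0]
grip_width: 0.565
grip_force: 63.6
```

```bash
python3 tilt.py; python3 -c "
from h import *
im,d=ctrl.capture('top')
[print(q,r['conf'],r['uv'],at_z('top',[r['uv']],12)) for q in('ball_center','hub_face') for r in ctrl.place_of('top',q)]"
```

```text
box [  242   292   152   138 17040]
lean deg x,y [-2.   0.4] apex [384.3 -35.6 207.3] rms 0.62 tcp [387.2 -36.1 178.6]
hub_face 0.64 [500.2, 287.2] [[ 496.05483133 -339.15074987   12.        ]]
```

Call:
{"op": "send_rows", "data": {
  "targets": [
    {"offset":[2,-3.5,0],"spin":0},
    {"offset":[4,-7,0],"spin":0},
    {"offset":[6,-10.5,0],"spin":0},
    {"offset":[8,-14,0],"spin":0},
    {"offset":[10,-17.5,0],"spin":0},
    {"offset":[12,-21,0],"spin":0},
    {"offset":[14,-24.5,0],"spin":0},
    {"offset":[15.8,-28,0],"spin":0}
  ]
}}

```text
time_s: 13.12
eef_pos: [543.7, -316.8, 171.1]
ee_rot: [-0.001, -0.001, 1.0, 0.001]
force: [0.8, 0.5, -1.4]
grip_width: 0.568
grip_force: 63.6
```

Call:
{"op": "send_rows", "data": {
  "targets": [
    {"offset":[0,0,0],"spin":0},
    {"offset":[0,0,0],"spin":0},
    {"offset":[0,0,0],"spin":0}
  ]
}}

```text
time_s: 13.37
eef_pos: [542.9, -314.7, 171.6]
ee_rot: [-0.001, -0.001, 1.0, 0.001]
force: [0.4, 0.6, -2.9]
grip_width: 0.568
grip_force: 63.7
```

```bash
python3 look.py w5.png hub_face:72 stage_plate:18 tab:212 ball_center:12; python3 -c "
from h import *
im=cv2.imread('pics/w5.png'); cv2.imwrite('pics/c5.png',cv2.resize(im,(800,600)))"
```

```text
tcp [ 542.9 -314.7  171.6] closing dir deg 90.1
hub_face 0.56 [315. 165.] [ 491.  -315.7   72. ] depth z [ 493.9 -315.8   42.6]
stage_plate 0.93 [310. 159.] [ 491.8 -319.7   18. ] depth z [ 489.7 -319.3   43.2]
tab 0.98 [304. 420.] [ 559.6 -318.9  212. ] depth z [ 561.4 -319.   210. ]
tab 0.56 [311. 156.] [ 474.9 -316.1  212. ] depth z [ 487.6 -318.6   41.9]
tab 0.28 [629. 409.] [ 554.  -215.3  212. ] depth z [ 7.339e+02 -9.400e+00 -4.000e-01]
```

View pics/c5.png

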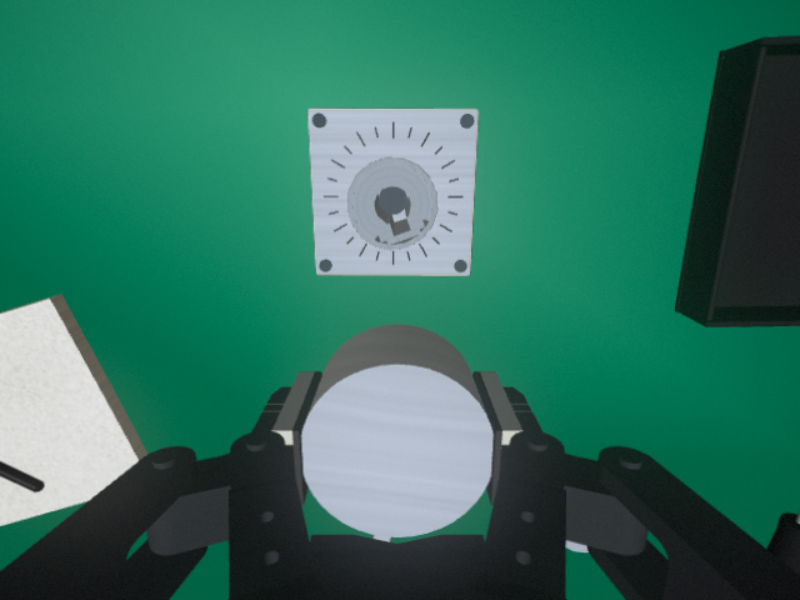

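The picture shows the hub at (392,203) in the 800x600 view. Its keyway slot at (401,226) points to world +x, slightly towards +y. The tab is at (383,538), the ball is out of the cup. I'll rectify the hub face to get its centre and slot angle.

Run:
```python
from h import *
f=np.load("wrist.npz"); d=f["d"];T=f["T"];im=f["im"]
v,u=np.mgrid[100:240,230:400]; P=at_depth("wrist",np.c_[u.ravel(),v.ravel()],d[100:240,230:400].ravel(),T)
Q=P[(P[:,2]>66)&(P[:,2]<80)&(abs(P[:,0]-490)<40)&(abs(P[:,1]+316)<40)]
c,r=cv2.minEnclosingCircle(Q[:,:2].astype(np.float32)); print("hub depth",len(Q),c,r,np.median(Q[:,2]),Q.min(0),Q.max(0))
S=8 # px/mm ; col = y, row = x
xs=np.arange(460,522,1/S); ys=np.arange(-348,-286,1/S); X,Y=np.meshgrid(xs,ys,indexing="ij")
uv=project("wrist",np.c_[X.ravel(),Y.ravel(),np.full(X.size,72.)],T).astype(np.float32)
R_=cv2.remap(im,uv[:,0].reshape(X.shape),uv[:,1].reshape(X.shape),cv2.INTER_LINEAR)
for k in range(0,X.shape[0],80):
    cv2.putText(R_,str(int(xs[k])),(0,k+10),0,.4,(255,0,0)); cv2.putText(R_,str(int(ys[k])),(k,490),0,.4,(255,0,0))
save("hub.png",R_)
# tab direction: dish rim centre and tab
T0=T; g=d[380:440,250:380]
```

```text
hub depth 3416 (489.8368225097656, -316.7303466796875) 23.063602447509766 72.06924269326392 [ 467.42908743 -339.19491529   66.0190124 ] [ 512.63832353 -294.26964495   74.52601928]
```

View pics/hub.png

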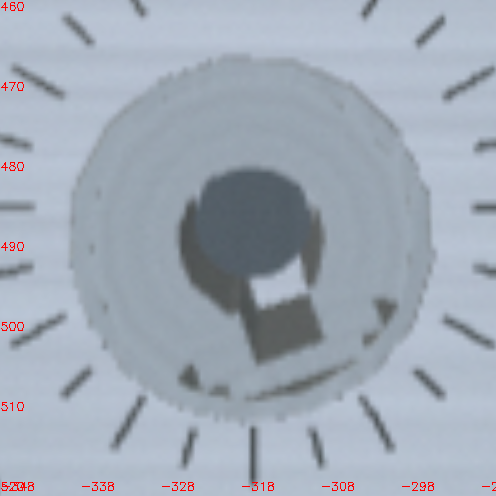

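Call:
{"op": "send_rows", "data": {
  "targets": [
    {"offset":[-1,0,0],"spin":0.1},
    {"offset":[-3,0,-0.5],"spin":0.2},
    {"offset":[-4.5,-0.1,-1],"spin":0.3},
    {"offset":[-5.2,-0.2,-1.5],"spin":0.4},
    {"offset":[-5.2,-0.2,-2],"spin":0.445},
    {"offset":[-5.2,-0.2,-2],"spin":0.445},
    {"offset":[-5.2,-0.2,-2],"spin":0.445},
    {"offset":[-5.2,-0.2,-2],"spin":0.445}
  ]
}}

```text
time_s: 14.28
eef_pos: [491.8, -317.4, 153.8]
ee_rot: [0.0, -0.221, 0.975, -0.0]
force: [0.7, 0.0, -1.6]
grip_width: 0.57
grip_force: 63.7
```

```bash
python3 tilt.py; python3 look.py w6.png tab:182 hub_face:72
```

```text
box [  242   292   152   138 16875]
lean deg x,y [-1.4 -0.3] apex [ 489.2 -318.   182.4] rms 0.61 tcp [ 491.8 -317.4  153.8]
tcp [ 491.8 -317.4  153.8] closing dir deg 115.5
tab 0.75 [305. 424.] [ 520.3 -308.   182. ] depth z [ 511.5 -311.8  192.4]
tab 0.72 [317. 336.] [ 485.3 -319.8  182. ] depth z [ 484.2 -320.4  184.1]
hub_face 0.88 [320. 249.] [ 489.1 -316.7   72. ] depth z [ 503.8 -309.4   21.8]
```

Call:
{"op": "send_rows", "data": {
  "targets": [
    {"offset":[-0.1,0.1,-1.5],"spin":0},
    {"offset":[-0.1,0.1,-3.2],"spin":0},
    {"offset":[-0.1,0.1,-4.2],"spin":0},
    {"offset":[-0.1,0.1,-4.8],"spin":0},
    {"offset":[-0.1,0.1,-5.4],"spin":0},
    {"offset":[-0.1,0.1,-6],"spin":0},
    {"offset":[-0.1,0.1,-6],"spin":0}
  ]
}}

```text
time_s: 15.07
eef_pos: [490.3, -316.3, 92.5]
ee_rot: [-0.0, -0.221, 0.975, 0.0]
force: [-0.4, 0.7, -1.7]
grip_width: 0.568
grip_force: 63.7
```

Call:
{"op": "send_rows", "data": {
  "targets": [
    {"offset":[0,0,-0.3],"spin":0},
    {"offset":[0,0,-0.6],"spin":0},
    {"offset":[0,0,-0.8],"spin":0},
    {"offset":[0,0,-1.0],"spin":0},
    {"offset":[0,0,-1.2],"spin":0},
    {"offset":[0,0,-1.2],"spin":0}
  ]
}}

```text
time_s: 15.57
eef_pos: [490.4, -316.4, 80.9]
ee_rot: [-0.0, -0.221, 0.975, 0.0]
force: [0.1, 0.3, -2.0]
grip_width: 0.566
grip_force: 63.7
```

Call:
{"op": "send_rows", "data": {
  "targets": [
    {"offset":[0,0,-0.3],"spin":0},
    {"offset":[0,0,-0.6],"spin":0},
    {"offset":[0,0,-0.9],"spin":0},
    {"offset":[0,0,-1.1],"spin":0},
    {"offset":[0,0,-1.1],"spin":0}
  ],
  "squeeze": 90
}}

```text
time_s: 15.98
eef_pos: [490.7, -316.6, 70.4]
ee_rot: [0.0, -0.221, 0.975, -0.0]
force: [-0.2, 1.6, 3.9]
grip_width: 0.559
grip_force: 93.2
```

Spring contact is showing, about 5.5 N above the free value. I push on to home.

Call:
{"op": "send_rows", "data": {
  "targets": [
    {"offset":[0,0,-0.2],"spin":0},
    {"offset":[0,0,-0.4],"spin":0},
    {"offset":[0,0,-0.6],"spin":0},
    {"offset":[0,0,-0.7],"spin":0},
    {"offset":[0,0,-0.7],"spin":0}
  ]
}}

```text
time_s: 16.4
eef_pos: [490.9, -316.7, 65.6]
ee_rot: [0.0, -0.221, 0.975, -0.001]
force: [-5.8, 6.4, 23.1]
grip_width: 0.566
grip_force: 96.2
```

```bash
python3 tilt.py
```

```text
box [  243   293   150   136 16609]
lean deg x,y [-0.9 -0.2] apex [ 488.5 -317.    94.2] rms 0.61 tcp [ 490.9 -316.7   65.6]
```

Call:
{"op": "send_rows", "data": {
  "targets": [
    {"offset":[-0.1,0,-0.1],"spin":0},
    {"offset":[-0.1,0,-0.1],"spin":0},
    {"offset":[-0.1,0,-0.1],"spin":0}
  ]
}}

```text
time_s: 16.7
eef_pos: [490.9, -316.7, 65.6]
ee_rot: [0.002, -0.221, 0.975, -0.001]
force: [-2.5, 7.7, 27.5]
grip_width: 0.562
grip_force: 96.5
```

```bash
python3 tilt.py
python3 - <<'E'
from h import *
print(ctrl.sense()["force"],ctrl.sense()["wrist_torque"])
im,d=ctrl.capture("scene"); save("s7.png",im); np.savez("s7",d=d)
a=cv2.resize(im[290:400,90:200],(400,400),interpolation=cv2.INTER_CUBIC)
b=cv2.resize(im[200:360,180:380],(400,400)); save("c7.png",np.hstack([a,b]))
print([(r["conf"],r["uv"],at_z("scene",[r["uv"]],12)[0].round()) for r in ctrl.place_of("scene","ball_center")])
print([(r["conf"],at_z("scene",[r["uv"]],87)[0].round()) for r in ctrl.place_of("scene","cup_center")])
E
```

```text
box [  243   293   150   136 16596]
lean deg x,y [-0.9 -0. ] apex [ 488.3 -317.1   94.2] rms 0.61 tcp [ 490.9 -316.7   65.6]
[-2.13157504  7.74394846 27.88771989] [ 1.44966846  0.83702115 -0.07301478]
[(0.5, [281.0, 277.7], array([487., -39.,  12.]))]
[(0.79, array([ 487., -318.,   87.]))]
```

View pics/c7.png

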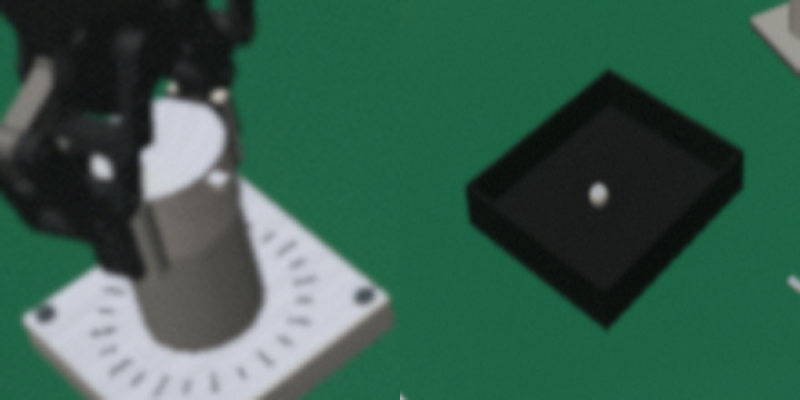

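Run:
```python
from h import *
f=np.load("wrist.npz"); d=f["d"];T=f["T"]
v,u=np.mgrid[270:440,220:420]; P=at_depth("wrist",np.c_[u.ravel(),v.ravel()],d[270:440,220:420].ravel(),T)
r=np.hypot(P[:,0]-488.8,P[:,1]+317)
for a in range(0,27,3):
    m=(r>=a)&(r<a+3)&(P[:,2]>80)&(P[:,2]<112); print(a,m.sum(),np.median(P[m,2]).round(1))
```

```text
0 214 96.2
3 671 96.4
6 1129 97.3
9 1627 98.5
12 2136 99.7
15 2710 100.9
18 3271 102.1
21 3750 103.3
24 5440 99.9
```

Call:
{"op": "send_rows", "data": {
  "targets": [
    {"offset":[0,0.1,-0.1],"spin":0},
    {"offset":[0,0.1,-0.1],"spin":0.03},
    {"offset":[0,0.1,-0.1],"spin":-0.03},
    {"offset":[0,0.1,-0.1],"spin":0},
    {"offset":[0,0.1,-0.1],"spin":0}
  ]
}}

```text
time_s: 17.32
eef_pos: [491.4, -317.2, 65.6]
ee_rot: [0.002, -0.222, 0.975, -0.003]
force: [-2.3, 3.9, 31.2]
grip_width: 0.563
grip_force: 96.7
```

```bash
python3 tilt.py; python3 -c "
from h import *
s=ctrl.sense();print(s['force'],s['time_s'],s['grip_force'],s['eef_pos'])"
```

```text
box [  243   294   150   135 16541]
lean deg x,y [-0.9  0.1] apex [ 488.9 -317.3   94.2] rms 0.6 tcp [ 491.4 -317.2   65.6]
[-2.85267969  3.94517666 31.47470958] 17.3667 96.7167569277808 [ 491.35870641 -317.17944695   65.54194809]
```

The height stays at 65.6 mm while the push rises to 31 N, so the cup is on a hard stop. It stands upright and the ball is in the tray, so I hand in.

```bash
python3 -c "
from rig import ctrl
print(ctrl.finish_job())"
```

```text
the job is handed in; nothing more can be done
None
```

The job is handed in, with no verdict shown: the ball is in the tray after a 46° tip, and the cup is keyed into the hub and pushed down to a hard stop (about 31 N). It stands within about 1° of upright and is still gripped, at 17.4 s on the robot's clock.

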